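# Hang the tool cup on the rack bar and tug-test it

## Task

Pick up the orange tool cup and hang it by its steel back hook over the upper bar of the rack, lowering it until it just rests on the bar with barely more than its own weight. Then, still holding it, tug it gently downward with about 10 newtons for a second to confirm the hook holds, and leave it hanging there. Do not disturb the paint pots.

Things in the scene. Friction and masses are not known exactly. Their poses are not given: they have to be found in the camera images.
- tool_cup: loose orange open-topped rectangular tool cup with a steel hook strap on its back, 110 to 230 g in all. Origin: centre of its underside; z up; +x points to its back (the hook side). Cup body 44 (x) by 50 (y) by 70 mm (z), walls 4 mm; grasp it from above across the 50 mm (y), pads on the two plain sides.
- cup_hook (a point): point in the hook of the tool cup, at cup x 34, y 0, z 87 mm, same axes: where the bar's axis lies when seated midway. The strap, 30 mm wide in y, goes up the cup's back (x 22 to 26), bends over (underside z 92, top z 96) and down as a lip (x 42 to 46, end at z 72, last 8 mm flared 3 mm outward): a gap of 16 mm, open downward.
- rack: fixed rack: foot plate 110 x 310 x 12 mm, two posts 190 mm tall (at x 30, y -130 and 130) and a carriage with two steel bars along y, 10 mm thick, free from y -120 to 120. Origin: on the table under the middle of the upper bar; z up. The cup hangs on the -x side, cup x along rack x. Rigid; nothing on it moves in use; keep its load under 20 N.
- rack_bar_nominal (a point): nominal middle of the upper bar's axis, 150 mm above the table. The carriage is in truth clamped anywhere from 15 mm below to 15 mm above this, which is not reported: find the bar's height by feel or by eye. The lower bar is 65 mm below the upper one, its axis at rack x -1 mm; the hung cup's back leans on it.
- paint_pot_red: loose bystander: red paint pot with white lid, 36 mm across, 43 mm high, origin at centre of underside; to be left alone
- paint_pot_white: loose bystander: white paint pot with white lid, 36 mm across, 43 mm high, origin at centre of underside; to be left alone
- paint_pot_blue: loose bystander: blue paint pot with white lid, 36 mm across, 43 mm high, origin at centre of underside; to be left alone
There are look-alikes about, which are no part of the job. Several things look just like the tool_cup: the one meant starts farthest to the robot's left.

How it is judged:
By the outcome, as a careful person would: the job done as asked, in the order asked, and still so for the second after the job is handed in, with the robot touching nothing.
It also fails if it takes over 64 s, if anything falls off the work surface, if the arm or the gripper's body presses on something with over 40 N, if the wrist force passes 120 N, or if a joint passes its speed limit or range.

## Robot

A 6-joint arm with a two-finger parallel gripper is mounted at the origin on the work surface; the furniture and walls round the work are solid. World frame = base frame: x ahead of the robot, y to its left, z up, the work surface at z = 0. Lengths are in mm, angles in degrees, forces in N, time in s.
With the tool pointing down it reaches from about 200 to 875 mm from the base axis. Payload 3.4 kg.
Tool frame: the origin (TCP) lies midway between the tips of the shut fingers; the grasp point (between the pads) lies manip.pinch_z behind it (manip.pinch_z is the distance from the TCP to the grasp point, in mm); z points along the fingers, y is the line along which they close (so a half turn about z gives the same grasp; the last joint's range is limited). The gripper opens to 94 mm and grips with 3 to 60 N. Pads are 16 mm wide; open, the fingers measure 119 mm over their backs; the gripper's body (75 mm by 177 mm) begins 78 mm behind the grasp point.
Start: joints at [61.249, 15.808, 86.224, -0, 77.962, -6.933], TCP at [213.726, 533.841, 205.493] pointing down, gripper open.
Joint ranges: [-165.64, 165.64], [-43.16, 119.46], [12.63, 154.43], [-67.54, 247.53], [6.08, 155.33], [-154.97, 154.97]. Speed limits (degrees/s): [147.25, 147.25, 180, 180, 180, 180].

## Interface

Orientations are given as a 3x3 rotation matrix whose columns are the frame's x, y, z axes.
In Python, from cell import manip gives the robot as it stands.
- The arm moves only by the tool send_rows, never from a script. Its arguments are lists of equal length, an entry for each row: "linear": the shift along the tool's x, y, z as a fraction of full scale, a list of three; "rotation": the turn, a rotation vector about the tool's x, y, z as a fraction of full scale, a list of three; "fingers": the closure, from -1 (fully open) to 1 (shut). A call has 1 to 10 rows; each row shifts and turns the commanded pose from where the row before left it, along the tool's axes as they then stand; what a row does not reach is not made up. Full scale, the value 1, is 40 mm for a shift and 6 degrees for a turn. A row lasts 1/10 s, in which the tool goes at most 50 mm and 8.59 degrees, less where a joint would pass 70% of its speed; a pose out of reach is approached as far as the arm can. A call with a number of a shift or a turn outside -1 to 1 is refused whole. A call with a gripper value outside its range is refused whole. The fingers move at their own pace and stop on an object; "grip_force" is the grip in N (left out, the last holds). Time passes only in rows, so rows that do not move let the fingers close. It gives the time, the measured TCP pose, the force, the opening and the grip force at its end, in the units of the state.
- manip.get_obs(): the state, without advancing time (a new reading comes with each control period).
- manip.camera(name): name is "scene" or "top" or "wrist"; returns a dict with "image" (420x560x3 uint8, red, green, blue), "mtx" (3x3 intrinsics, pixels), "k1" (the pictures are not rectified: a ray, as slopes to the right and down, at radius r is drawn at 1 + k1 r^2 times it, then the intrinsics apply), "cam_to_world" (4x4, takes a point from camera to world coordinates). Camera axes: x right, y up, looking along -z (the intrinsics and any distortion apply to the point x, -y, -z); pixel columns grow to the right and rows downward; lengths in mm; the calibration is good to about 2 mm. A picture is of the moment at which its call begins. There is no depth.
- manip.job_done(): hands the job in; it is judged then, once.
The state is a dict: "t": time; "joints": joint angles; "qd": joint speeds; "tau": joint torques, N m; "tcp_pos": TCP position; "tcp_rot": TCP orientation; "force": force on the tool from outside, world axes, zero at the start; "wrist_torque": the same for the moment, N m; "opening": finger opening in mm; "grip_force": force on a finger pad.
Only numpy, scipy, OpenCV 4.12 (cv2) and the standard library are available. Lean on these libraries where they do the work, as an engineer would, in place of code of your own. Each camera call takes 0.05 s, during which the arm holds its last target. There are 200 camera calls.

## Working session

There is one attempt and no reset: what is moved stays moved. The work goes in short steps, Python scripts to look and compute and a tool call to move; the robot and the scene stay as the last step left them, time stands still between calls to the robot, and variables do not carry over. Pictures are saved under pics/ and viewed, at most 10 in all, crops included, and the job is handed in when it is done.

Besides the shell and the picture viewer there is one more tool, called after "Emit:" in YAML: its name, and indented under it one key for each argument. send_rows: Moves the arm, as the interface text tells. Its arguments: {"type":"object","properties":{"linear":{"type":"array","items":{"type":"array","items":{"type":"number","minimum":-1,"maximum":1}}},"rotation":{"type":"array","items":{"type":"array","items":{"type":"number","minimum":-1,"maximum":1}}},"fingers":{"type":"array","items":{"type":"number"}},"grip_force":{"type":"number"}},"required":["linear","rotation","fingers"]}

```bash
mkdir -p pics; cat > h.py <<'E'
import numpy as np, cv2
from cell import manip
def cam(n, save=None):
    c=manip.camera(n)
    if save: cv2.imwrite('pics/'+save, cv2.cvtColor(c['image'],cv2.COLOR_RGB2BGR))
    return c
def ray(c,u,v):
    K=np.array(c['mtx']);k=c['k1']
    d=np.array([(u-K[0,2])/K[0,0],(v-K[1,2])/K[1,1]]);s=d.copy()
    for _ in range(30): s=d/(1+k*(s@s))
    T=np.array(c['cam_to_world']);return T[:3,3],T[:3,:3]@np.array([s[0],-s[1],-1])
def onz(c,u,v,z):
    o,d=ray(c,u,v);return o+d*(z-o[2])/d[2]
def proj(c,p):
    T=np.array(c['cam_to_world']);q=T[:3,:3].T@(np.array(p,float)-T[:3,3])
    s=np.array([q[0],-q[1]])/-q[2];s=s*(1+c['k1']*(s@s));K=np.array(c['mtx'])
    return s*[K[0,0],K[1,1]]+K[:2,2]
def tri(rs):
    A=0;b=0
    for o,d in rs:
        d=d/np.linalg.norm(d);P=np.eye(3)-np.outer(d,d);A=A+P;b=b+P@o
    return np.linalg.solve(A,b)
E
python3 - <<'E'
from h import *
ims=[cam(n) for n in ("scene","top","wrist")]
for n,c in zip("stw",ims): print(n,np.round(c['cam_to_world'],2).tolist(),np.round(c['mtx'],0).tolist(),c['k1'])
cv2.imwrite('pics/a1.png',cv2.cvtColor(ims[0]['image'],4));cv2.imwrite('pics/a2.png',cv2.cvtColor(ims[1]['image'],4))
o=manip.get_obs();print(manip.pinch_z,o)
E
```

```text
s [[-0.54, 0.41, -0.73, -130.41], [-0.84, -0.25, 0.48, 515.04], [0.02, 0.88, 0.48, 525.65], [0.0, 0.0, 0.0, 1.0]] [[415.0, 0.0, 286.0], [0.0, 415.0, 212.0], [0.0, 0.0, 1.0]] -0.09377929485800467
t [[-0.0, 1.0, -0.06, 412.74], [-1.0, -0.0, -0.0, 96.96], [-0.0, 0.06, 1.0, 1501.58], [0.0, 0.0, 0.0, 1.0]] [[528.0, 0.0, 281.0], [0.0, 528.0, 198.0], [0.0, 0.0, 1.0]] -0.15590346059005597
w [[0.37, -0.9, -0.24, 145.09], [0.93, 0.36, 0.1, 560.72], [-0.0, -0.26, 0.97, 383.94], [0.0, 0.0, 0.0, 1.0]] [[319.0, 0.0, 281.0], [0.0, 319.0, 210.0], [0.0, 0.0, 1.0]] -0.040955645345933
18.8 {'t': 0.15, 'joints': array([ 6.12497777e+01,  1.58394466e+01,  8.62769880e+01, -4.26301971e-04,
        7.79620648e+01, -6.93256555e+00]), 'qd': array([-0.00180184, -0.11631361, -0.18729853,  0.09740489,  0.0232786 ,
        0.0315724 ]), 'tau': array([ 1.59801612e-04, -4.04925621e+01, -2.37432647e+01,  7.00369477e-02,
        3.14974424e-02, -9.38982703e-05]), 'tcp_pos': array([213.50536542, 533.44449945, 204.81290069]), 'tcp_rot': array([[-9.28371866e-01,  3.71652058e-01, -6.52614526e-04],
       [ 3.71652598e-01,  9.28371098e-01, -1.20467690e-03],
       [ 1.58147815e-04, -1.36093402e-03, -9.99999061e-01]]), 'force': array([-0.09479448,  0.55444407,  0.81188111]), 'wrist_torque': array([ 0.02826593, -0.00342189, -0.00585356]), 'grip_force': 0.0, 'opening': 94.34837566007727}
```

View pics/a1.png

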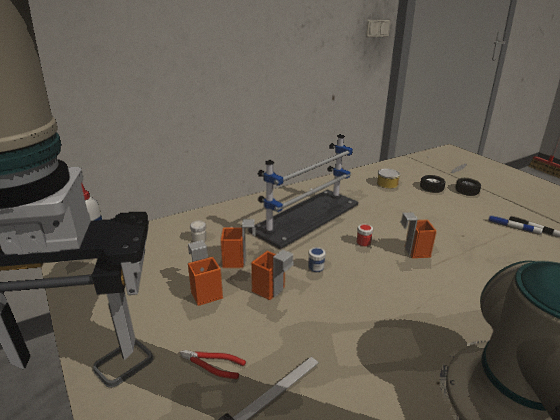

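View pics/a2.png

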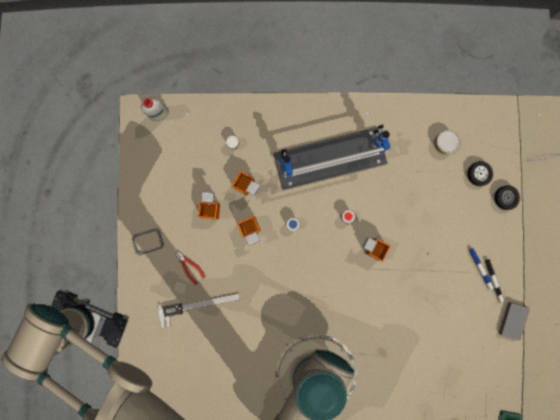

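The top view shows four cups. The leftmost (largest +y) is at about (208,210), with its hook at (207,197) facing away from the robot. The rack bar runs from (288,172) to (385,153), and the pots are at (233,142), (293,225) and (348,216).

```bash
python3 - <<'E'
from h import *
c=cam('top');s=cam('scene')
print('cup',onz(c,208,211,70),'hook',onz(c,207.5,197,94))
for n,p in dict(cup2=(245,183),cup3=(249,228)).items(): print(n,onz(c,*p,70))
for n,p in dict(white=(233,142),blue=(293,225),red=(348,216)).items(): print(n,onz(c,*p,43))
for p in [(293,171),(383,153)]: print('bar',onz(c,*p,150))
o=cv2.resize(c['image'][110:260,180:400],None,fx=3.6,fy=3.6,interpolation=cv2.INTER_CUBIC)
cv2.imwrite('pics/b.png',cv2.cvtColor(o,4))
o=cv2.resize(s['image'][125:310,180:370],None,fx=3.2,fy=3.2,interpolation=cv2.INTER_CUBIC)
cv2.imwrite('pics/b2.png',cv2.cvtColor(o,4))
E
```

```text
cup [462.47662664 296.88367117  70.        ] hook [499.15923229 294.99576262  94.        ]
cup2 [538.33685142 195.98105777  70.        ]
cup3 [415.96665363 185.23089623  70.        ]
white [655.83773448 231.52325406  43.        ]
blue [423.78778492  65.41615665  43.        ]
red [447.80969788 -87.04380597  43.        ]
bar [561.70888171  66.9175843  150.        ]
bar [ 608.01177724 -167.0485459   150.        ]
```

View pics/b.png

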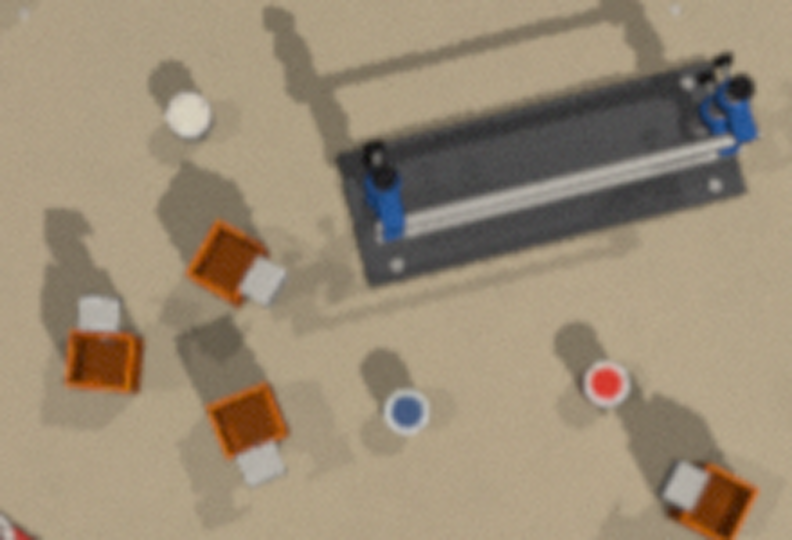

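View pics/b2.png

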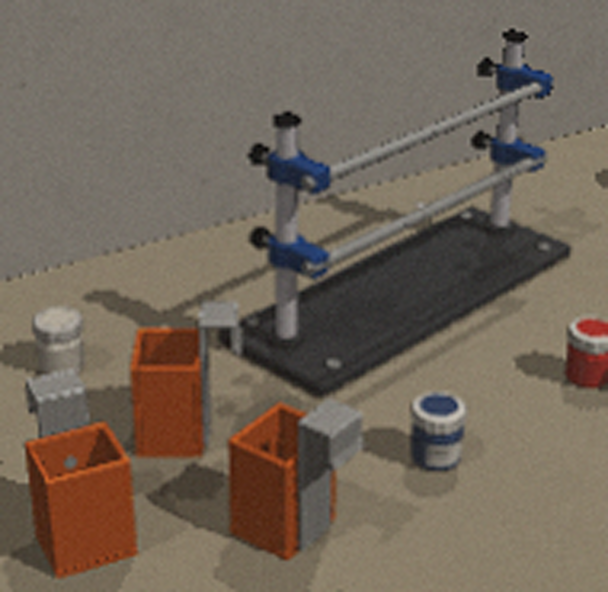

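Both crops match: the target cup's hook faces +x with yaw about −3°, and the bar is on the robot side of the posts with rack yaw about 11°. I'll rotate first, then move over the cup.

Emit:
send_rows:
  linear:
    - [0,0,0]
    - [0,0,0]
    - [0,0,0]
    - [0,0,0]
    - [0,0,0]
  rotation:
    - [0,0,-0.8]
    - [0,0,-0.8]
    - [0,0,-0.8]
    - [0,0,-0.75]
    - [0,0,0]
  fingers: [-1,-1,-1,-1,-1]

```text
t: 0.75
tcp_pos: [213.7, 533.7, 205.3]
tcp_rot: [[-0.999, 0.051, -0.0], [0.051, 0.999, -0.0], [0.0, -0.0, -1.0]]
force: [0.5, -0.1, -0.7]
opening: 93.8
grip_force: 0.0
```

Emit:
send_rows:
  linear:
    - [-0.705,-0.622,0]
    - [-0.705,-0.622,0]
    - [-0.705,-0.622,0]
    - [-0.705,-0.622,0]
    - [-0.705,-0.622,0]
    - [-0.705,-0.622,0]
    - [-0.705,-0.622,0]
    - [-0.705,-0.622,0]
    - [-0.705,-0.622,0]
    - [0,0,0]
  rotation:
    - [0,0,0]
    - [0,0,0]
    - [0,0,0]
    - [0,0,0]
    - [0,0,0]
    - [0,0,0]
    - [0,0,0]
    - [0,0,0]
    - [0,0,0]
    - [0,0,0]
  fingers: [-1,-1,-1,-1,-1,-1,-1,-1,-1,-1]

```text
t: 1.75
tcp_pos: [459.1, 294.3, 205.3]
tcp_rot: [[-0.998, 0.057, 0.002], [0.057, 0.998, -0.002], [-0.002, -0.001, -1.0]]
force: [-0.5, 0.8, -0.1]
opening: 93.8
grip_force: 0.0
```

```bash
python3 - <<'E'
from h import *
c=cam('wrist','w1.png');o=manip.get_obs();print(o['t'],o['tcp_pos'],o['tcp_rot'].round(4).tolist())
hsv=cv2.cvtColor(c['image'],cv2.COLOR_RGB2HSV)
m=cv2.inRange(hsv,(3,150,60),(16,255,255))
cs,_=cv2.findContours(m,cv2.RETR_EXTERNAL,cv2.CHAIN_APPROX_NONE)
for k in cs:
    if cv2.contourArea(k)>300: print(cv2.boundingRect(k),cv2.contourArea(k),cv2.approxPolyDP(k,5,True)[:,0].tolist())
print(c['cam_to_world'].round(3) if hasattr(c['cam_to_world'],'round') else c['cam_to_world'])
E
```

```text
1.8 [457.13088975 295.89116191 205.24338825] [[-0.9984, 0.0561, -0.0001], [0.0561, 0.9984, -0.0001], [0.0001, -0.0001, -1.0]]
(188, 233, 49, 73) 1707.5 [[206, 233], [204, 267], [188, 295], [210, 305], [236, 247]]
(260, 177, 51, 53) 2375.0 [[265, 177], [261, 228], [307, 229], [305, 178]]
(140, 138, 77, 62) 2739.0 [[199, 138], [180, 140], [140, 161], [161, 199], [216, 170]]
[[ 5.90000e-02 -9.65000e-01 -2.57000e-01  3.84995e+02]
 [ 9.98000e-01  5.60000e-02  1.80000e-02  2.98346e+02]
 [-3.00000e-03 -2.57000e-01  9.66000e-01  3.84368e+02]
 [ 0.00000e+00  0.00000e+00  0.00000e+00  1.00000e+00]]
```

View pics/w1.png

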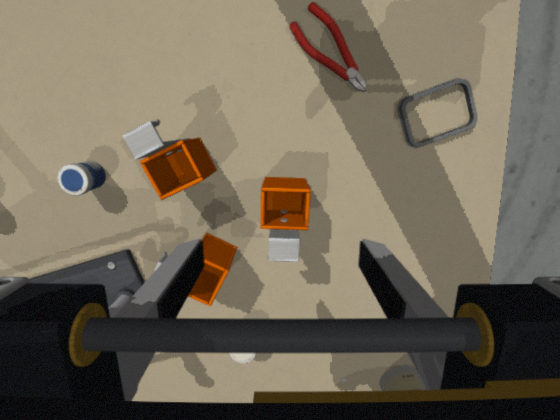

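The wrist view shows the cup rim at about (261,192)-(309,229) and the hook top at (270..299, 236..261). I'll cast those onto their planes.

```bash
python3 - <<'E'
from h import *
c=cam('wrist');s=cam('scene');t=cam('top')
g=c['image']
for v in (185,189,191,193,195,226,228,230,232): print(v,g[v,285].tolist())
A=[onz(c,*p,70) for p in [(260.5,191),(309.5,191),(261,229),(308.5,229.5)]]
for a in A: print('rim',a.round(1))
print('mean',np.mean(A,0))
for p in [(270,237),(299,236.5),(270,260.5),(298.5,260)]: print('hook',onz(c,*p,96).round(1))
# bar: line fit in top and scene by bright ridge across columns
def ridge(im,f,us,w=7):
    g=cv2.GaussianBlur(cv2.cvtColor(im,cv2.COLOR_RGB2GRAY),(0,0),0.8).astype(float);P=[]
    for u in us:
        v0=int(round(f(u)));seg=g[v0-w:v0+w+1,u];seg=np.clip(seg-np.median(seg)-10,0,None)
        if seg.sum()>0:P.append((u,v0-w+(seg*np.arange(2*w+1)).sum()/seg.sum()))
    P=np.array(P);k=np.polyfit(P[:,0],P[:,1],1);r=P[:,1]-np.polyval(k,P[:,0]);P=P[abs(r)<1];k=np.polyfit(P[:,0],P[:,1],1);print(k,len(P),np.std(P[:,1]-np.polyval(k,P[:,0])));return k
kt=ridge(t['image'],lambda u:172-(u-293)*18/90,range(300,376),5)
ks=ridge(s['image'],lambda u:181-(u-282)*28.5/67,range(290,340),4)
for pts in [(300,370)]:
    r=[ray(t,u,np.polyval(kt,u)) for u in pts]
    n=np.cross(r[0][1],r[1][1])
    for u in (285,295,315,335,345):
        o,d=ray(s,u,np.polyval(ks,u));print('bar',(o+d*(n@(r[0][0]-o))/(n@d)).round(1))
E
```

```text
185 [128, 55, 0]
189 [130, 54, 0]
191 [207, 100, 0]
193 [179, 80, 0]
195 [108, 47, 0]
226 [130, 59, 0]
228 [160, 73, 0]
230 [183, 88, 0]
232 [98, 88, 82]
rim [445. 275.  70.]
rim [447.8 324.1  70. ]
rim [485.  272.5  70. ]
rim [488.4 321.7  70. ]
mean [466.57895767 298.31441385  70.        ]
hook [485.2 282.8  96. ]
hook [486.3 310.5  96. ]
hook [509.4 281.1  96. ]
hook [510.5 309.   96. ]
[ -0.24401001 243.29816605] 76 0.1773973953356283
[ -0.40777347 292.97582429] 50 0.13685072271529825
bar [559.5  62.8 161. ]
bar [567.1  31.5 160.9]
bar [583.3 -35.7 160.8]
bar [ 601.3 -109.9  160.8]
bar [ 611.  -150.   160.8]
```

Emit:
send_rows:
  linear:
    - [-0.195,0.06,0]
    - [0,0,0.8]
    - [0,0,0.8]
    - [0,0,0.8]
    - [0,0,0.8]
    - [0,0,0.6]
    - [0,0,0.5]
    - [0,0,0]
  rotation:
    - [0,0,0.08]
    - [0,0,0]
    - [0,0,0]
    - [0,0,0]
    - [0,0,0]
    - [0,0,0]
    - [0,0,0]
    - [0,0,0]
  fingers: [-1,-1,-1,-1,-1,-1,-1,-1]

```text
t: 2.75
tcp_pos: [461.4, 299.3, 30.9]
tcp_rot: [[-0.998, 0.058, -0.005], [0.058, 0.998, -0.002], [0.005, -0.003, -1.0]]
force: [-1.3, 0.0, -0.2]
opening: 93.8
grip_force: 0.0
```

Emit:
send_rows:
  linear:
    - [0,0,0]
    - [0,0,0]
    - [0,0,0]
    - [0,0,0]
    - [0,0,0]
    - [0,0,0]
    - [0,0,0]
    - [0,0,0]
    - [0,0,0]
    - [0,0,0]
  rotation:
    - [0,0,0]
    - [0,0,0]
    - [0,0,0]
    - [0,0,0]
    - [0,0,0]
    - [0,0,0]
    - [0,0,0]
    - [0,0,0]
    - [0,0,0]
    - [0,0,0]
  fingers: [1,1,1,1,1,1,1,1,1,1]
  grip_force: 30

```text
t: 3.75
tcp_pos: [463.9, 299.0, 33.9]
tcp_rot: [[-0.998, 0.059, 0.0], [0.059, 0.998, -0.0], [-0.0, -0.0, -1.0]]
force: [-0.9, -1.8, 6.0]
opening: 49.8
grip_force: 29.8
```

Emit:
send_rows:
  linear:
    - [0,0,-0.3]
    - [0,0,-0.85]
    - [0,0,-0.9]
    - [0,0,-0.9]
    - [0,0,-0.8]
    - [0,0,0]
    - [0,0,0]
  rotation:
    - [0,0,0]
    - [0,0,0]
    - [0,0,-0.6]
    - [0,0,-0.8]
    - [0,0,-0.8]
    - [0,0,-0.66]
    - [0,0,0]
  fingers: [1,1,1,1,1,1,1]

```text
t: 4.45
tcp_pos: [464.0, 299.8, 184.8]
tcp_rot: [[-0.971, -0.238, 0.002], [-0.238, 0.971, 0.002], [-0.002, 0.001, -1.0]]
force: [0.7, -0.2, -1.7]
opening: 49.9
grip_force: 29.8
```

Emit:
send_rows:
  linear:
    - [0.17,-0.9,0]
    - [0.17,-0.9,0]
    - [0.17,-0.9,0]
    - [0.17,-0.9,0]
    - [0.17,-0.9,0]
    - [0.17,-0.9,0]
    - [0.17,-0.9,0]
    - [0.17,-0.9,0]
    - [0.17,-0.9,0]
    - [0.17,-0.9,0]
  rotation:
    - [0,0,0]
    - [0,0,0]
    - [0,0,0]
    - [0,0,0]
    - [0,0,0]
    - [0,0,0]
    - [0,0,0]
    - [0,0,0]
    - [0,0,0]
    - [0,0,0]
  fingers: [1,1,1,1,1,1,1,1,1,1]

```text
t: 5.45
tcp_pos: [482.4, -67.5, 182.5]
tcp_rot: [[-0.972, -0.236, -0.002], [-0.236, 0.972, 0.001], [0.002, 0.002, -1.0]]
force: [0.1, -0.2, -1.9]
opening: 50.5
grip_force: 29.8
```

Emit:
send_rows:
  linear:
    - [0,0,0]
    - [0,0,0]
    - [0,0,0]
  rotation:
    - [0,0,0]
    - [0,0,0]
    - [0,0,0]
  fingers: [1,1,1]

```text
t: 5.75
tcp_pos: [482.7, -65.4, 182.8]
tcp_rot: [[-0.971, -0.238, -0.002], [-0.238, 0.971, 0.001], [0.001, 0.002, -1.0]]
force: [-0.6, 0.0, -2.1]
opening: 49.9
grip_force: 29.8
```

```bash
python3 - <<'E'
from h import *
c=cam('wrist');s=cam('scene')
a=np.vstack([c['image'][150:],s['image'][90:330]])
cv2.imwrite('pics/c1.png',cv2.cvtColor(a,4));o=manip.get_obs();print(o['t'],o['tcp_pos'],o['tcp_rot'].round(4).tolist(),o['force'],o['opening'])
E
```

```text
5.85 [482.97400158 -65.27786371 183.17731388] [[-0.971, -0.239, -0.0007], [-0.239, 0.971, 0.0008], [0.0005, 0.0009, -1.0]] [-0.07761123 -0.16120636 -1.71736917] 49.998799027502024
```

View pics/c1.png

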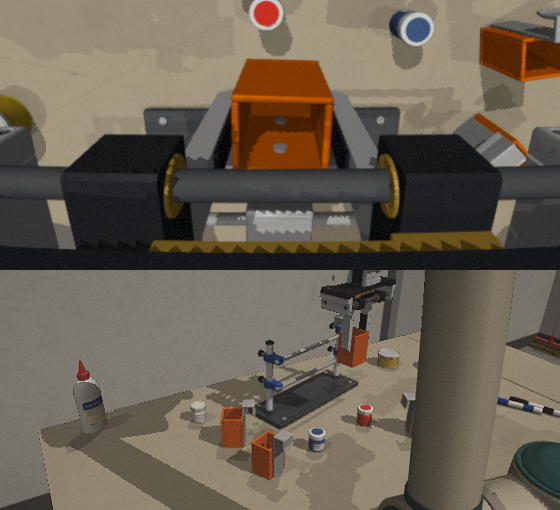

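The wrist view shows the held cup upright, the hook at about (255–312, 360–385) in full-image pixels, and bright bar pieces on both sides at rows 362–375. I'll zoom in there.

```bash
python3 - <<'E'
from h import *
c=cam('wrist');np.savez('c2.npz',**{k:c[k] for k in c})
o=cv2.resize(c['image'][335:400,190:380],None,fx=4.2,fy=4.2,interpolation=cv2.INTER_CUBIC)
cv2.imwrite('pics/c2.png',cv2.cvtColor(o,4))
for z in (150,161): 
  for p in [(559.5,62.8),(583.3,-35.7),(601,-110)]: print(z,proj(c,(*p,z)))
E
```

```text
150 [414.82611465 358.64591779]
150 [288.27623712 359.50711221]
150 [192.33563577 358.5685701 ]
161 [420.47132557 368.54486861]
161 [288.59014984 369.58483896]
161 [188.5574978 368.5528424]
```

View pics/c2.png

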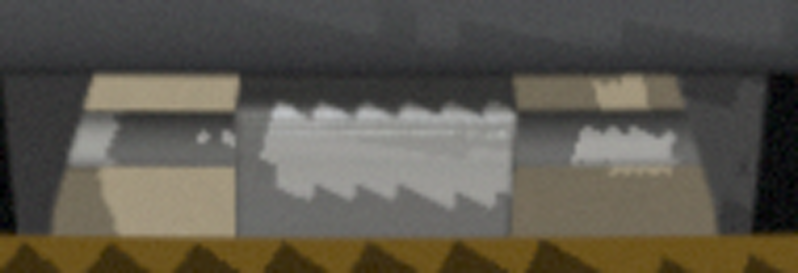

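```bash
python3 - <<'E'
from h import *
c=dict(np.load('c2.npz'));o=manip.get_obs();T=o['tcp_pos'];R=o['tcp_rot'];print(T,c['cam_to_world'][:3,3])
g=c['image'];print([(v,int(g[v,282,0])) for v in range(238,260)])
zr=T[2]-33.9+70
for p in [(233.5,247),(331,247)]: print((R.T@(onz(c,*p,zr)-T)).round(1))
# expected px of cup features if cup centre at tool (0,0); cup x = -tool x, cup y= tool y
f=lambda x,y,z:proj(c,T+R@np.array([-x,y,33.9-z])).round(1)
print('rim',f(-22,25,70),f(-22,-25,70),f(-18,0,70),'bot',f(-22,25,0),f(-22,-25,0))
for x,z in [(22,96),(26,96),(46,96),(42,92),(22,70)]: print(x,z,f(x,15,z),f(x,-15,z))
ks=np.array([0,0.])
# bar in tool frame at z=161, measured wrist rows
for p in [(225,368),(335,368.2)]:
  for z in (159,161): 
    P=onz(c,*p,z);print('bar',P.round(1),(R.T@(P-T)).round(1))
E
```

```text
[483.07716092 -65.3131818  183.31021515] [411.39540472 -83.67631425 362.41928619]
[(238, 132), (239, 129), (240, 132), (241, 132), (242, 132), (243, 128), (244, 134), (245, 140), (246, 168), (247, 196), (248, 195), (249, 181), (250, 163), (251, 150), (252, 127), (253, 99), (254, 103), (255, 104), (256, 104), (257, 105), (258, 101), (259, 103)]
[ 18.3 -23.5 -36.1]
[ 18.2  23.2 -36.1]
rim [335.1 239.4] [230.  239.6] [282.6 247.4] bot [318.5 204.6] [245.8 204.7]
22 96 [317.3 355.1] [248.4 355.2]
26 96 [317.  362.7] [248.7 362.8]
46 96 [315.6 398.8] [250.1 398.9]
42 92 [315. 385.] [250.6 385.1]
22 70 [311.8 320.3] [253.4 320.4]
bar [595.3 -83.  159. ] [-104.8  -44.1   24.3]
bar [593.5 -83.  161. ] [-103.   -43.6   22.3]
bar [575.5  -0.8 159. ] [-105.1   40.5   24.3]
bar [573.8  -1.6 161. ] [-103.4   40.1   22.3]
```

```bash
python3 - <<'E'
from h import *
c=dict(np.load('c2.npz'))
hsv=cv2.cvtColor(c['image'],cv2.COLOR_RGB2HSV)
m=cv2.inRange(hsv,(3,150,50),(16,255,255));n,L,st,_=cv2.connectedComponentsWithStats(m)
i=L[240,282];print(st[i])
for v in list(range(205,262,3))+[270,280,290,300,310]:
    x=np.flatnonzero(L[v]==i);print(v,x.min() if len(x) else '',x.max() if len(x) else '',end=' | ')
o=cv2.resize(c['image'][195:320,190:380],None,fx=4.2,fy=4.2,interpolation=cv2.INTER_CUBIC)
cv2.imwrite('pics/c3.png',cv2.cvtColor(o,4))
E
```

```text
[  230   209   104   111 10197]
205   | 208   | 211 246 317 | 214 245 318 | 217 244 319 | 220 242 321 | 223 241 322 | 226 240 323 | 229 239 324 | 232 237 325 | 235 236 327 | 238 235 328 | 241 234 329 | 244 232 331 | 247 231 332 | 250 232 332 | 253 232 332 | 256 231 332 | 259 231 332 | 270 231 332 | 280 231 331 | 290 231 330 | 300 232 329 | 310 232 328 |
```

View pics/c3.png

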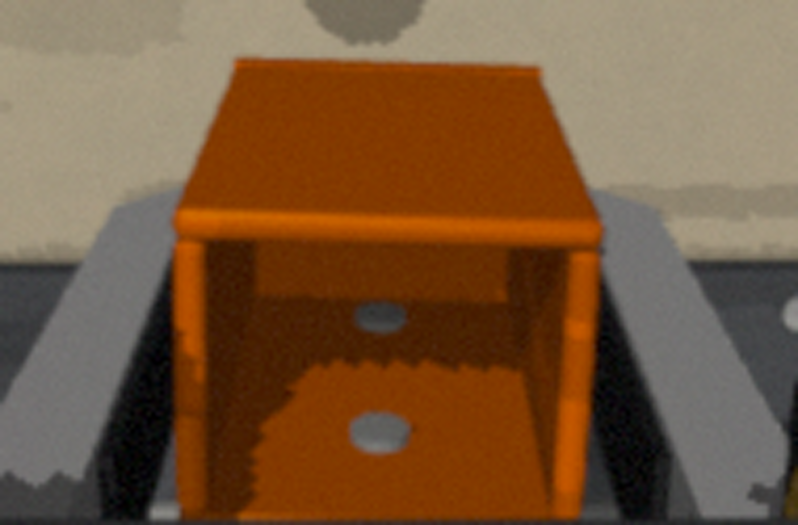

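The cup sits about 3 mm forward in the grip, with no tilt. The bar axis is at tool x ≈ −104, z ≈ 161. I'll advance 66 mm and descend to just above the bar.

Emit:
send_rows:
  linear:
    - [-0.4,-0.05,0]
    - [-0.4,-0.05,0]
    - [-0.45,-0.05,0]
    - [-0.4,-0.05,0]
    - [0,0,0.4]
    - [0,0,0.4]
    - [0,0,0.4]
    - [0,0,0]
    - [0,0,0]
    - [0,0,0]
  rotation:
    - [0,0,0]
    - [0,0,0]
    - [0,0,0]
    - [0,0,0]
    - [0,0,0]
    - [0,0,0]
    - [0,0,0]
    - [0,0,0]
    - [0,0,0]
    - [0,0,0]
  fingers: [1,1,1,1,1,1,1,1,1,1]

```text
t: 6.9
tcp_pos: [550.0, -58.4, 136.5]
tcp_rot: [[-0.971, -0.238, 0.002], [-0.238, 0.971, -0.0], [-0.002, -0.001, -1.0]]
force: [0.2, -0.3, -2.7]
opening: 49.9
grip_force: 29.8
```

```bash
python3 - <<'E'
from h import *
c=cam('scene');w=cam('wrist');o=manip.get_obs();T=o['tcp_pos'];R=o['tcp_rot'];print(o['t'],T,R.round(3).tolist(),o['force'])
P=np.array([583.6,-41,161]);print('bar in tool',(R.T@(P-T)).round(1), proj(c,P),proj(c,T))
a=cv2.resize(c['image'][125:285,255:405],None,fx=3.6,fy=3.6,interpolation=cv2.INTER_CUBIC)
cv2.imwrite('pics/d1.png',cv2.cvtColor(a,4))
E
```

```text
7.0 [549.99226771 -58.58110761 136.47581968] [[-0.971, -0.238, 0.002], [-0.238, 0.971, -0.0], [-0.002, -0.001, -1.0]] [-0.25830524  0.56826485 -1.28312313]
bar in tool [-36.9   9.1 -24.5] [316.77046923 163.97279122] [330.92990464 177.09301601]
```

View pics/d1.png

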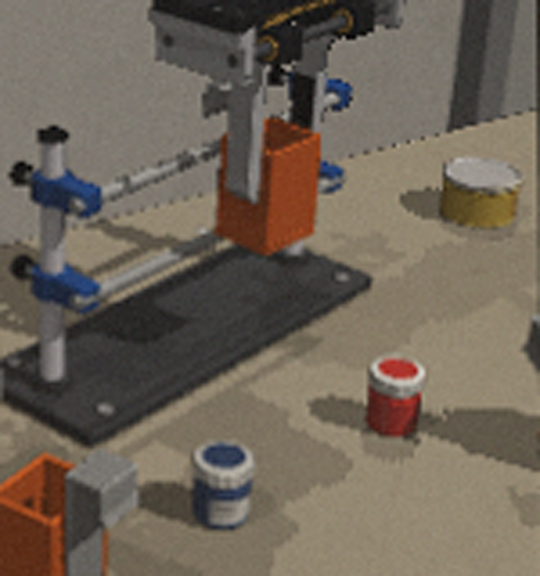

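Emit:
send_rows:
  linear:
    - [0.015,0,0.05]
    - [0,0,0.1]
    - [0,0,0.1]
    - [0,0,0.1]
    - [0,0,0]
    - [0,0,0]
  rotation:
    - [0,0,0]
    - [0,0,0]
    - [0,0,0]
    - [0,0,0]
    - [0,0,0]
    - [0,0,0]
  fingers: [1,1,1,1,1,1]

```text
t: 7.6
tcp_pos: [548.6, -58.7, 121.2]
tcp_rot: [[-0.971, -0.238, -0.0], [-0.238, 0.971, 0.0], [0.0, 0.0, -1.0]]
force: [-0.6, 0.2, -1.5]
opening: 50.1
grip_force: 29.8
```

Emit:
send_rows:
  linear:
    - [0,0,0.08]
    - [0,0,0.08]
    - [0,0,0]
    - [0,0,0]
  rotation:
    - [0,0,0]
    - [0,0,0]
    - [0,0,0]
    - [0,0,0]
  fingers: [1,1,1,1]

```text
t: 8.0
tcp_pos: [550.2, -58.8, 115.4]
tcp_rot: [[-0.971, -0.238, 0.003], [-0.238, 0.971, -0.0], [-0.003, -0.001, -1.0]]
force: [4.2, 0.4, -1.6]
opening: 50.2
grip_force: 29.8
```

Emit:
send_rows:
  linear:
    - [0,0,0]
    - [0,0,0]
  rotation:
    - [0,0,0]
    - [0,0,0]
  fingers: [1,1]

```text
t: 8.2
tcp_pos: [550.2, -58.8, 115.4]
tcp_rot: [[-0.971, -0.238, 0.003], [-0.238, 0.971, -0.0], [-0.003, -0.001, -1.0]]
force: [5.2, 1.3, -0.5]
opening: 49.9
grip_force: 29.8
```

Emit:
send_rows:
  linear:
    - [-0.03,0,0]
    - [0,0,0]
    - [0,0,0]
  rotation:
    - [0,0,0]
    - [0,0,0]
    - [0,0,0]
  fingers: [1,1,1]

```text
t: 8.5
tcp_pos: [550.2, -58.7, 115.3]
tcp_rot: [[-0.971, -0.238, 0.001], [-0.238, 0.971, -0.0], [-0.001, -0.001, -1.0]]
force: [3.6, -0.1, 0.1]
opening: 50.0
grip_force: 29.8
```

Emit:
send_rows:
  linear:
    - [-0.05,0,0]
    - [0,0,0]
    - [0,0,0]
  rotation:
    - [0,0,0]
    - [0,0,0]
    - [0,0,0]
  fingers: [1,1,1]

```text
t: 8.8
tcp_pos: [550.6, -57.8, 114.5]
tcp_rot: [[-0.971, -0.238, -0.003], [-0.238, 0.971, 0.001], [0.003, 0.001, -1.0]]
force: [0.1, 0.5, -2.1]
opening: 50.3
grip_force: 29.8
```

Emit:
send_rows:
  linear:
    - [0,0,0.05]
    - [0,0,0]
    - [0,0,0]
  rotation:
    - [0,0,0]
    - [0,0,0]
    - [0,0,0]
  fingers: [1,1,1]

```text
t: 9.1
tcp_pos: [551.4, -57.8, 112.8]
tcp_rot: [[-0.971, -0.238, -0.001], [-0.238, 0.971, 0.0], [0.001, 0.001, -1.0]]
force: [0.7, 0.3, -1.3]
opening: 50.0
grip_force: 29.8
```

Emit:
send_rows:
  linear:
    - [-0.015,0,0.05]
    - [0,0,0.025]
    - [0,0,0]
  rotation:
    - [0,0,0]
    - [0,0,0]
    - [0,0,0]
  fingers: [1,1,1]

```text
t: 9.4
tcp_pos: [552.4, -57.8, 109.8]
tcp_rot: [[-0.971, -0.238, -0.0], [-0.238, 0.971, 0.0], [0.0, 0.0, -1.0]]
force: [0.9, 0.5, -1.7]
opening: 49.6
grip_force: 29.8
```

Emit:
send_rows:
  linear:
    - [0,0,0.025]
    - [0,0,0]
    - [0,0,0]
  rotation:
    - [0,0,0]
    - [0,0,0]
    - [0,0,0]
  fingers: [1,1,1]

```text
t: 9.7
tcp_pos: [552.5, -57.9, 109.0]
tcp_rot: [[-0.971, -0.238, 0.0], [-0.238, 0.971, 0.0], [-0.0, -0.0, -1.0]]
force: [1.7, 0.4, -1.8]
opening: 50.1
grip_force: 29.8
```

Emit:
send_rows:
  linear:
    - [-0.012,0,0.02]
    - [0,0,0]
    - [0,0,0]
  rotation:
    - [0,0,0]
    - [0,0,0]
    - [0,0,0]
  fingers: [1,1,1]

```text
t: 10.0
tcp_pos: [552.6, -57.7, 108.1]
tcp_rot: [[-0.971, -0.238, -0.001], [-0.238, 0.971, 0.0], [0.001, 0.0, -1.0]]
force: [0.2, 0.7, -1.9]
opening: 50.0
grip_force: 29.8
```

Emit:
send_rows:
  linear:
    - [0,0,0.015]
    - [0,0,0]
    - [0,0,0]
  rotation:
    - [0,0,0]
    - [0,0,0]
    - [0,0,0]
  fingers: [1,1,1]

```text
t: 10.3
tcp_pos: [552.8, -57.7, 107.6]
tcp_rot: [[-0.971, -0.238, -0.0], [-0.238, 0.971, 0.0], [0.0, 0.0, -1.0]]
force: [-0.5, 0.2, -1.0]
opening: 50.3
grip_force: 29.8
```

Emit:
send_rows:
  linear:
    - [0,0,0.015]
    - [0,0,0]
    - [0,0,0]
  rotation:
    - [0,0,0]
    - [0,0,0]
    - [0,0,0]
  fingers: [1,1,1]

```text
t: 10.6
tcp_pos: [552.8, -57.7, 107.0]
tcp_rot: [[-0.971, -0.238, -0.0], [-0.238, 0.971, 0.0], [0.0, 0.0, -1.0]]
force: [0.9, -0.6, -1.5]
opening: 50.1
grip_force: 29.8
```

Emit:
send_rows:
  linear:
    - [0,0,0.01]
    - [0,0,0]
    - [0,0,0]
  rotation:
    - [0,0,0]
    - [0,0,0]
    - [0,0,0]
  fingers: [1,1,1]

```text
t: 10.9
tcp_pos: [552.9, -57.8, 106.6]
tcp_rot: [[-0.971, -0.238, 0.0], [-0.238, 0.971, 0.0], [-0.0, 0.0, -1.0]]
force: [1.0, 0.4, -1.3]
opening: 50.0
grip_force: 29.8
```

Emit:
send_rows:
  linear:
    - [0,0,0.012]
    - [0,0,0]
    - [0,0,0]
  rotation:
    - [0,0,0]
    - [0,0,0]
    - [0,0,0]
  fingers: [1,1,1]

```text
t: 11.2
tcp_pos: [552.9, -57.7, 106.2]
tcp_rot: [[-0.971, -0.238, -0.0], [-0.238, 0.971, 0.0], [0.0, 0.0, -1.0]]
force: [0.0, 0.1, -1.3]
opening: 50.2
grip_force: 29.8
```

Emit:
send_rows:
  linear:
    - [0,0,0.012]
    - [0,0,0]
    - [0,0,0]
  rotation:
    - [0,0,0]
    - [0,0,0]
    - [0,0,0]
  fingers: [1,1,1]

```text
t: 11.5
tcp_pos: [552.9, -57.7, 105.7]
tcp_rot: [[-0.971, -0.238, -0.0], [-0.238, 0.971, 0.0], [0.0, 0.0, -1.0]]
force: [-0.2, -0.6, -1.5]
opening: 49.6
grip_force: 29.8
```

Emit:
send_rows:
  linear:
    - [0,0,0.012]
    - [0,0,0]
    - [0,0,0]
  rotation:
    - [0,0,0]
    - [0,0,0]
    - [0,0,0]
  fingers: [1,1,1]

```text
t: 11.8
tcp_pos: [552.9, -57.7, 105.2]
tcp_rot: [[-0.971, -0.238, -0.0], [-0.238, 0.971, 0.0], [0.0, 0.0, -1.0]]
force: [0.4, 0.4, -1.5]
opening: 50.1
grip_force: 29.8
```

Emit:
send_rows:
  linear:
    - [0,0,0.012]
    - [0,0,0]
    - [0,0,0]
  rotation:
    - [0,0,0]
    - [0,0,0]
    - [0,0,0]
  fingers: [1,1,1]

```text
t: 12.1
tcp_pos: [552.9, -57.7, 104.7]
tcp_rot: [[-0.971, -0.238, -0.0], [-0.238, 0.971, 0.0], [-0.0, 0.0, -1.0]]
force: [0.6, 0.4, -1.3]
opening: 49.9
grip_force: 29.8
```

Emit:
send_rows:
  linear:
    - [0,0,0.012]
    - [0,0,0]
    - [0,0,0]
  rotation:
    - [0,0,0]
    - [0,0,0]
    - [0,0,0]
  fingers: [1,1,1]

```text
t: 12.4
tcp_pos: [552.9, -57.7, 104.3]
tcp_rot: [[-0.971, -0.238, 0.0], [-0.238, 0.971, 0.0], [-0.0, 0.0, -1.0]]
force: [1.1, 0.1, -1.7]
opening: 50.0
grip_force: 29.8
```

Emit:
send_rows:
  linear:
    - [0,0,0.012]
    - [0,0,0]
    - [0,0,0]
  rotation:
    - [0,0,0]
    - [0,0,0]
    - [0,0,0]
  fingers: [1,1,1]

```text
t: 12.7
tcp_pos: [552.8, -57.7, 103.7]
tcp_rot: [[-0.971, -0.238, -0.0], [-0.238, 0.971, 0.0], [0.0, 0.0, -1.0]]
force: [0.1, 0.5, -2.0]
opening: 49.7
grip_force: 29.8
```

```bash
python3 - <<'E'
from h import *
c=cam('scene');w=cam('wrist')
a=cv2.resize(c['image'][125:215,290:370],None,fx=5,fy=5,interpolation=cv2.INTER_CUBIC)
b=cv2.resize(w['image'][335:400,190:380],(400,137),interpolation=cv2.INTER_CUBIC)
im=np.vstack([a,b]);cv2.imwrite('pics/e1.png',cv2.cvtColor(im,4))
F=[manip.get_obs()['force']];print(F)
E
```

```text
[array([ 0.4980788 , -0.03904811, -1.02868087])]
```

View pics/e1.png

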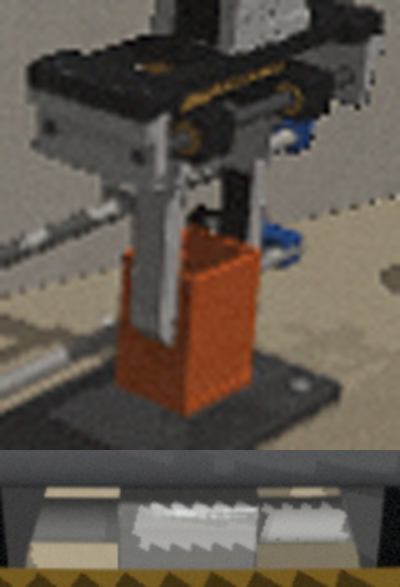

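Both insets show the hook over the bar, with the bar visible on both sides at about rows 359–380, so it isn't in contact yet. I'll triangulate the bar from the two wrist views.

```bash
python3 - <<'E'
from h import *
w=cam('wrist');c=dict(np.load('c2.npz'));o=manip.get_obs();T=o['tcp_pos'];R=o['tcp_rot']
def band(im,u):
    g=cv2.GaussianBlur(cv2.cvtColor(im,cv2.COLOR_RGB2HSV),(0,0),.7)[352:391,u-4:u+5,1].mean(1);return g.astype(int)
for n,im in (('c2',c['image']),('now',w['image'])):
    for u in (232,322): print(n,u,band(im,u).tolist())
E
```

```text
c2 232 [34, 50, 56, 56, 56, 56, 56, 56, 54, 45, 26, 13, 10, 9, 8, 8, 9, 9, 8, 7, 8, 13, 30, 49, 55, 56, 55, 55, 56, 56, 57, 56, 56, 56, 56, 56, 56, 57, 68]
c2 322 [31, 47, 54, 55, 56, 56, 56, 55, 48, 33, 15, 9, 10, 8, 7, 7, 7, 7, 5, 4, 5, 11, 28, 46, 53, 53, 54, 55, 56, 58, 57, 56, 57, 57, 57, 56, 55, 57, 72]
now 232 [35, 50, 54, 54, 53, 45, 24, 11, 9, 8, 7, 7, 8, 8, 8, 7, 7, 8, 8, 9, 9, 8, 8, 8, 8, 12, 24, 42, 53, 55, 55, 55, 55, 56, 56, 55, 56, 57, 69]
now 322 [30, 46, 54, 54, 50, 36, 18, 10, 8, 8, 8, 7, 6, 7, 7, 7, 7, 6, 7, 7, 6, 6, 8, 8, 7, 8, 19, 40, 52, 55, 55, 54, 54, 56, 56, 56, 57, 58, 72]
```

```bash
python3 - <<'E'
from h import *
w=cam('wrist');c=dict(np.load('c2.npz'));T=manip.get_obs()['tcp_pos'];R=manip.get_obs()['tcp_rot']
def pl(c,va,vb):
    a=ray(c,232,va);b=ray(c,322,vb);n=np.cross(a[1],b[1]);n/=np.linalg.norm(n);return n,n@a[0]
b=np.array([R[0,1],R[1,1],0])
n1,d1=pl(c,368.0,367.7);n2,d2=pl(w,368.1,368.0)
P=np.linalg.solve(np.array([n1,n2,b]),[d1,d2,b@T]);print('bar',P,'in tool',R.T@(P-T))
print(n1@b,n2@b)
# angular width -> range
for cc,va,vb in((w,357.7,378.45),(c,361.6,374.2)):
    a=ray(cc,282,va)[1];e=ray(cc,282,vb)[1];th=np.arccos(a@e/np.linalg.norm(a)/np.linalg.norm(e));r=5/np.sin(th/2)
    m=a/np.linalg.norm(a)+e/np.linalg.norm(e);m/=np.linalg.norm(m);print('width est',r,ray(cc,282,va)[0]+r*m)
E
```

```text
bar [548.81487478 -58.74429287 203.71135787] in tool [ 4.20172352e+00  5.38513108e-03 -9.99166801e+01]
0.0030336778274264453 0.0007577389326304251
width est 186.1590389018152 [600.51887106 -46.50016174 143.18480547]
width est 306.4196416243702 [607.53025393 -34.83100843 132.11893057]
```

The two wrist rays are nearly parallel, so they constrain height poorly. With x known from the lip contact, the bar axis is at z ≈ 157 and contact should be close. I'll keep feeling downward.

Emit:
send_rows:
  linear:
    - [0,0,0.012]
    - [0,0,0]
    - [0,0,0]
  rotation:
    - [0,0,0]
    - [0,0,0]
    - [0,0,0]
  fingers: [1,1,1]

```text
t: 13.2
tcp_pos: [552.9, -57.7, 103.3]
tcp_rot: [[-0.971, -0.238, -0.0], [-0.238, 0.971, 0.0], [-0.0, 0.0, -1.0]]
force: [-0.0, 0.4, -1.7]
opening: 49.9
grip_force: 29.8
```

Emit:
send_rows:
  linear:
    - [0,0,0.012]
    - [0,0,0]
    - [0,0,0]
  rotation:
    - [0,0,0]
    - [0,0,0]
    - [0,0,0]
  fingers: [1,1,1]

```text
t: 13.5
tcp_pos: [552.9, -57.7, 102.8]
tcp_rot: [[-0.971, -0.238, -0.0], [-0.238, 0.971, 0.0], [0.0, 0.0, -1.0]]
force: [-0.4, -0.1, -1.9]
opening: 49.9
grip_force: 29.8
```

Emit:
send_rows:
  linear:
    - [0,0,0.012]
    - [0,0,0]
    - [0,0,0]
  rotation:
    - [0,0,0]
    - [0,0,0]
    - [0,0,0]
  fingers: [1,1,1]

```text
t: 13.8
tcp_pos: [552.9, -57.7, 102.3]
tcp_rot: [[-0.971, -0.238, 0.0], [-0.238, 0.971, 0.0], [-0.0, 0.0, -1.0]]
force: [-0.5, 0.3, -1.2]
opening: 49.7
grip_force: 29.8
```

Emit:
send_rows:
  linear:
    - [0,0,0.012]
    - [0,0,0]
    - [0,0,0]
  rotation:
    - [0,0,0]
    - [0,0,0]
    - [0,0,0]
  fingers: [1,1,1]

```text
t: 14.1
tcp_pos: [552.9, -57.7, 101.8]
tcp_rot: [[-0.971, -0.238, 0.0], [-0.238, 0.971, 0.0], [-0.0, 0.0, -1.0]]
force: [0.6, -0.8, -1.8]
opening: 50.2
grip_force: 29.8
```

Emit:
send_rows:
  linear:
    - [0,0,0.012]
    - [0,0,0]
    - [0,0,0]
  rotation:
    - [0,0,0]
    - [0,0,0]
    - [0,0,0]
  fingers: [1,1,1]

```text
t: 14.4
tcp_pos: [552.9, -57.7, 101.4]
tcp_rot: [[-0.971, -0.238, -0.0], [-0.238, 0.971, 0.0], [-0.0, 0.0, -1.0]]
force: [-0.1, 0.1, -0.8]
opening: 50.1
grip_force: 29.8
```

Emit:
send_rows:
  linear:
    - [0,0,0.012]
    - [0,0,0]
    - [0,0,0]
  rotation:
    - [0,0,0]
    - [0,0,0]
    - [0,0,0]
  fingers: [1,1,1]

```text
t: 14.7
tcp_pos: [552.9, -57.7, 100.9]
tcp_rot: [[-0.971, -0.238, 0.0], [-0.238, 0.971, 0.0], [-0.0, 0.0, -1.0]]
force: [0.4, -0.1, -2.0]
opening: 50.0
grip_force: 29.8
```

Emit:
send_rows:
  linear:
    - [0,0,0.012]
    - [0,0,0]
    - [0,0,0]
  rotation:
    - [0,0,0]
    - [0,0,0]
    - [0,0,0]
  fingers: [1,1,1]

```text
t: 15.0
tcp_pos: [552.9, -57.7, 100.5]
tcp_rot: [[-0.971, -0.238, 0.0], [-0.238, 0.971, 0.0], [-0.0, 0.0, -1.0]]
force: [0.2, -0.7, -1.0]
opening: 49.8
grip_force: 29.8
```

Emit:
send_rows:
  linear:
    - [0,0,0.012]
    - [0,0,0]
    - [0,0,0]
  rotation:
    - [0,0,0]
    - [0,0,0]
    - [0,0,0]
  fingers: [1,1,1]

```text
t: 15.3
tcp_pos: [553.1, -57.7, 100.3]
tcp_rot: [[-0.971, -0.238, 0.001], [-0.238, 0.971, 0.0], [-0.001, -0.0, -1.0]]
force: [-0.9, -0.2, 1.9]
opening: 50.2
grip_force: 29.8
```

Emit:
send_rows:
  linear:
    - [0,0,0.012]
    - [0,0,0]
    - [0,0,0]
  rotation:
    - [0,0,0]
    - [0,0,0]
    - [0,0,0]
  fingers: [1,1,1]

```text
t: 15.6
tcp_pos: [553.2, -57.7, 100.2]
tcp_rot: [[-0.971, -0.238, 0.001], [-0.238, 0.971, -0.0], [-0.001, -0.0, -1.0]]
force: [-1.7, 0.6, 5.2]
opening: 50.1
grip_force: 29.8
```

Emit:
send_rows:
  linear:
    - [0,0,0.012]
    - [0,0,0]
    - [0,0,0]
  rotation:
    - [0,0,0]
    - [0,0,0]
    - [0,0,0]
  fingers: [1,1,1]

```text
t: 15.9
tcp_pos: [553.4, -57.8, 100.0]
tcp_rot: [[-0.971, -0.238, 0.002], [-0.238, 0.971, -0.0], [-0.002, -0.001, -1.0]]
force: [-2.3, 0.7, 6.4]
opening: 50.1
grip_force: 29.8
```

Contact was felt at TCP z ≈ 100.4. I'll ease back to a light rest and check that the bar's image rows match a seated hook.

Emit:
send_rows:
  linear:
    - [0,0,-0.02]
    - [0,0,0]
    - [0,0,0]
  rotation:
    - [0,0,0]
    - [0,0,0]
    - [0,0,0]
  fingers: [1,1,1]

```text
t: 16.2
tcp_pos: [553.3, -57.8, 100.1]
tcp_rot: [[-0.971, -0.238, 0.001], [-0.238, 0.971, -0.0], [-0.001, -0.0, -1.0]]
force: [-1.1, 0.0, 5.3]
opening: 49.9
grip_force: 29.8
```

```bash
python3 - <<'E'
from h import *
w=cam('wrist');o=manip.get_obs();T=o['tcp_pos'];R=o['tcp_rot'];print(o['t'],T,o['force'],o['wrist_torque'])
g=cv2.cvtColor(w['image'],cv2.COLOR_RGB2HSV)
for u in (232,322): print(u,cv2.GaussianBlur(g,(0,0),.7)[352:391,u-4:u+5,1].mean(1).astype(int).tolist())
f=lambda x,y,z:proj(w,T+R@np.array([-x,y,33.9-z])).round(1)
for dx in (0,2,4):
  for z in (87,83,79): print(dx,z,f(34+dx,0,z)[1])
m=cv2.inRange(g,(3,150,50),(16,255,255));n,L,st,_=cv2.connectedComponentsWithStats(m);i=L[240,282];print(st[i])
for v in (212,230,247,260): x=np.flatnonzero(L[v]==i);print(v,x.min(),x.max())
print(w['image'][350:392,280].mean(1).astype(int).tolist())
E
```

```text
16.25 [553.32555678 -57.79167412 100.143212  ] [-0.99135777 -0.60946172  5.11427622] [ 0.15433451 -0.06091899  0.04482983]
232 [37, 51, 55, 56, 55, 55, 55, 55, 55, 48, 33, 17, 9, 8, 9, 9, 7, 6, 6, 5, 6, 8, 8, 8, 9, 8, 8, 9, 9, 9, 12, 23, 42, 52, 55, 55, 55, 57, 68]
322 [30, 46, 53, 54, 55, 54, 54, 54, 51, 38, 19, 10, 8, 8, 8, 7, 6, 6, 7, 7, 9, 8, 7, 7, 7, 7, 7, 7, 7, 9, 11, 22, 40, 51, 55, 55, 55, 57, 72]
0 87 363.0
0 83 357.1
0 79 351.6
2 87 366.4
2 83 360.5
2 79 354.9
4 87 369.9
4 83 363.9
4 79 358.3
[  230   209   103   111 10193]
212 246 318
230 238 325
247 231 332
260 231 332
[59, 52, 44, 50, 56, 59, 57, 56, 59, 62, 77, 106, 170, 195, 189, 172, 156, 153, 156, 165, 169, 169, 168, 162, 163, 165, 164, 167, 165, 168, 170, 163, 138, 118, 116, 114, 115, 117, 116, 114, 112, 104]
```

Emit:
send_rows:
  linear:
    - [0,0,-0.014]
    - [0,0,0]
    - [0,0,0]
    - [0,0,0]
  rotation:
    - [0,0,0]
    - [0,0,0]
    - [0,0,0]
    - [0,0,0]
  fingers: [1,1,1,1]

```text
t: 16.65
tcp_pos: [553.1, -57.8, 100.3]
tcp_rot: [[-0.971, -0.238, 0.0], [-0.238, 0.971, -0.0], [-0.0, -0.0, -1.0]]
force: [0.1, 0.9, 2.6]
opening: 50.3
grip_force: 29.8
```

Emit:
send_rows:
  linear:
    - [0,0,-0.008]
    - [0,0,0]
    - [0,0,0]
    - [0,0,0]
  rotation:
    - [0,0,0]
    - [0,0,0]
    - [0,0,0]
    - [0,0,0]
  fingers: [1,1,1,1]

```text
t: 17.05
tcp_pos: [552.8, -57.8, 100.4]
tcp_rot: [[-0.971, -0.238, -0.0], [-0.238, 0.971, 0.0], [0.0, 0.0, -1.0]]
force: [0.7, -0.5, -0.6]
opening: 50.3
grip_force: 29.8
```

Emit:
send_rows:
  linear:
    - [0,0,0]
    - [0,0,0]
    - [0,0,0]
    - [0,0,0]
    - [0,0,0]
  rotation:
    - [0,0,0]
    - [0,0,0]
    - [0,0,0]
    - [0,0,0]
    - [0,0,0]
  fingers: [1,1,1,1,1]

```text
t: 17.55
tcp_pos: [552.6, -57.7, 100.5]
tcp_rot: [[-0.971, -0.238, -0.001], [-0.238, 0.971, 0.0], [0.001, 0.0, -1.0]]
force: [1.3, -0.6, -1.1]
opening: 49.8
grip_force: 29.8
```

Emit:
send_rows:
  linear:
    - [0,0,0.005]
    - [0,0,0]
    - [0,0,0]
    - [0,0,0]
    - [0,0,0]
  rotation:
    - [0,0,0]
    - [0,0,0]
    - [0,0,0]
    - [0,0,0]
    - [0,0,0]
  fingers: [1,1,1,1,1]

```text
t: 18.05
tcp_pos: [552.7, -57.7, 100.4]
tcp_rot: [[-0.971, -0.238, -0.0], [-0.238, 0.971, 0.0], [0.0, 0.0, -1.0]]
force: [-0.3, -0.8, -0.2]
opening: 50.3
grip_force: 29.8
```

Emit:
send_rows:
  linear:
    - [0,0,0.005]
    - [0,0,0]
    - [0,0,0]
    - [0,0,0]
    - [0,0,0]
  rotation:
    - [0,0,0]
    - [0,0,0]
    - [0,0,0]
    - [0,0,0]
    - [0,0,0]
  fingers: [1,1,1,1,1]

```text
t: 18.55
tcp_pos: [552.8, -57.7, 100.3]
tcp_rot: [[-0.971, -0.238, -0.0], [-0.238, 0.971, 0.0], [0.0, 0.0, -1.0]]
force: [-1.2, 0.5, 1.6]
opening: 50.1
grip_force: 29.8
```

It is resting lightly now. Next is the tug.

Emit:
send_rows:
  linear:
    - [0,0,0.016]
    - [0,0,0.008]
    - [0,0,0]
  rotation:
    - [0,0,0]
    - [0,0,0]
    - [0,0,0]
  fingers: [1,1,1]

```text
t: 18.85
tcp_pos: [552.9, -57.7, 100.1]
tcp_rot: [[-0.971, -0.238, 0.001], [-0.238, 0.971, 0.0], [-0.001, -0.0, -1.0]]
force: [-2.7, 0.9, 5.3]
opening: 50.2
grip_force: 29.8
```

Emit:
send_rows:
  linear:
    - [0,0,0.025]
    - [0,0,0]
    - [0,0,0]
  rotation:
    - [0,0,0]
    - [0,0,0]
    - [0,0,0]
  fingers: [1,1,1]

```text
t: 19.15
tcp_pos: [553.8, -58.1, 99.5]
tcp_rot: [[-0.971, -0.238, 0.003], [-0.238, 0.971, -0.001], [-0.002, -0.001, -1.0]]
force: [-1.4, -1.3, 6.4]
opening: 49.8
grip_force: 30.0
```

Emit:
send_rows:
  linear:
    - [0,0,0.025]
    - [0,0,0]
    - [0,0,0]
  rotation:
    - [0,0,0]
    - [0,0,0]
    - [0,0,0]
  fingers: [1,1,1]

```text
t: 19.45
tcp_pos: [554.4, -58.3, 98.9]
tcp_rot: [[-0.971, -0.238, 0.004], [-0.238, 0.971, -0.001], [-0.004, -0.002, -1.0]]
force: [-0.7, -0.5, 8.1]
opening: 49.7
grip_force: 30.0
```

Emit:
send_rows:
  linear:
    - [0,0,0.025]
    - [0,0,0]
    - [0,0,0]
  rotation:
    - [0,0,0]
    - [0,0,0]
    - [0,0,0]
  fingers: [1,1,1]

```text
t: 19.75
tcp_pos: [554.9, -58.2, 98.2]
tcp_rot: [[-0.971, -0.238, 0.005], [-0.238, 0.971, -0.001], [-0.005, -0.002, -1.0]]
force: [-1.0, -1.5, 8.5]
opening: 49.7
grip_force: 30.0
```

Emit:
send_rows:
  linear:
    - [0,0,0]
    - [0,0,0.02]
    - [0,0,0]
  rotation:
    - [0,0,0]
    - [0,0,0]
    - [0,0,0]
  fingers: [1,1,1]
  grip_force: 50

```text
t: 20.05
tcp_pos: [555.1, -58.2, 98.1]
tcp_rot: [[-0.971, -0.238, 0.006], [-0.238, 0.971, -0.001], [-0.005, -0.002, -1.0]]
force: [-2.9, -0.4, 11.6]
opening: 49.9
grip_force: 50.0
```

Now holding at about 10 to 11 N for a second.

Emit:
send_rows:
  linear:
    - [0,0,-0.002]
    - [0,0,0]
    - [0,0,0]
    - [0,0,0]
    - [0,0,0]
  rotation:
    - [0,0,0]
    - [0,0,0]
    - [0,0,0]
    - [0,0,0]
    - [0,0,0]
  fingers: [1,1,1,1,1]

```text
t: 20.55
tcp_pos: [555.1, -58.2, 98.2]
tcp_rot: [[-0.971, -0.238, 0.006], [-0.238, 0.971, -0.001], [-0.005, -0.002, -1.0]]
force: [-2.4, -0.2, 11.8]
opening: 49.5
grip_force: 50.0
```

Emit:
send_rows:
  linear:
    - [0,0,0]
    - [0,0,0]
    - [0,0,0]
    - [0,0,0]
    - [0,0,0]
    - [0,0,0]
    - [0,0,0]
  rotation:
    - [0,0,0]
    - [0,0,0]
    - [0,0,0]
    - [0,0,0]
    - [0,0,0]
    - [0,0,0]
    - [0,0,0]
  fingers: [1,1,1,1,1,1,1]

```text
t: 21.25
tcp_pos: [555.0, -58.2, 98.1]
tcp_rot: [[-0.971, -0.238, 0.006], [-0.238, 0.971, -0.001], [-0.005, -0.002, -1.0]]
force: [-1.3, -0.2, 12.9]
opening: 49.8
grip_force: 50.0
```

Emit:
send_rows:
  linear:
    - [0,0,-0.008]
    - [0,0,0]
    - [0,0,0]
  rotation:
    - [0,0,0]
    - [0,0,0]
    - [0,0,0]
  fingers: [1,1,1]

```text
t: 21.55
tcp_pos: [555.0, -58.3, 98.2]
tcp_rot: [[-0.971, -0.238, 0.006], [-0.238, 0.971, -0.001], [-0.005, -0.002, -1.0]]
force: [-1.6, 0.0, 11.5]
opening: 49.9
grip_force: 50.0
```

Emit:
send_rows:
  linear:
    - [0,0,0]
    - [0,0,0]
    - [0,0,0]
    - [0,0,0]
    - [0,0,0]
  rotation:
    - [0,0,0]
    - [0,0,0]
    - [0,0,0]
    - [0,0,0]
    - [0,0,0]
  fingers: [1,1,1,1,1]

```text
t: 22.05
tcp_pos: [555.0, -58.2, 98.2]
tcp_rot: [[-0.971, -0.238, 0.005], [-0.238, 0.971, -0.001], [-0.005, -0.002, -1.0]]
force: [-1.9, -0.2, 10.4]
opening: 50.0
grip_force: 50.0
```

Emit:
send_rows:
  linear:
    - [0,0,0]
    - [0,0,0]
    - [0,0,0]
    - [0,0,0]
    - [0,0,0]
  rotation:
    - [0,0,0]
    - [0,0,0]
    - [0,0,0]
    - [0,0,0]
    - [0,0,0]
  fingers: [1,1,1,1,1]

```text
t: 22.55
tcp_pos: [555.0, -58.2, 98.2]
tcp_rot: [[-0.971, -0.238, 0.005], [-0.238, 0.971, -0.001], [-0.005, -0.002, -1.0]]
force: [-1.8, -0.8, 11.4]
opening: 49.7
grip_force: 50.0
```

The hook held. I'll ease off to a light rest.

Emit:
send_rows:
  linear:
    - [0,0,-0.025]
    - [0,0,0]
    - [0,0,0]
  rotation:
    - [0,0,0]
    - [0,0,0]
    - [0,0,0]
  fingers: [1,1,1]

```text
t: 22.85
tcp_pos: [554.9, -58.2, 98.3]
tcp_rot: [[-0.971, -0.238, 0.005], [-0.238, 0.971, -0.001], [-0.004, -0.002, -1.0]]
force: [-0.0, -1.1, 7.0]
opening: 49.7
grip_force: 50.0
```

Emit:
send_rows:
  linear:
    - [0,0,-0.012]
    - [0,0,0]
    - [0,0,0]
  rotation:
    - [0,0,0]
    - [0,0,0]
    - [0,0,0]
  fingers: [1,1,1]

```text
t: 23.15
tcp_pos: [554.8, -58.2, 98.3]
tcp_rot: [[-0.971, -0.238, 0.004], [-0.238, 0.971, -0.001], [-0.004, -0.002, -1.0]]
force: [1.1, -1.4, 6.4]
opening: 49.8
grip_force: 50.0
```

Emit:
send_rows:
  linear:
    - [0,0,-0.02]
    - [0,0,0]
    - [0,0,0]
  rotation:
    - [0,0,0]
    - [0,0,0]
    - [0,0,0]
  fingers: [1,1,1]

```text
t: 23.45
tcp_pos: [553.8, -57.9, 98.4]
tcp_rot: [[-0.971, -0.238, 0.002], [-0.238, 0.971, -0.0], [-0.002, -0.001, -1.0]]
force: [2.8, -1.1, 3.1]
opening: 49.5
grip_force: 50.0
```

Emit:
send_rows:
  linear:
    - [0,0,-0.012]
    - [0,0,0]
    - [0,0,0]
  rotation:
    - [0,0,0]
    - [0,0,0]
    - [0,0,0]
  fingers: [1,1,1]

```text
t: 23.75
tcp_pos: [553.6, -57.9, 98.5]
tcp_rot: [[-0.971, -0.238, 0.001], [-0.238, 0.971, -0.0], [-0.001, -0.0, -1.0]]
force: [4.9, -1.3, 0.1]
opening: 49.7
grip_force: 50.0
```

Emit:
send_rows:
  linear:
    - [-0.025,0,0]
    - [0,0,0]
    - [0,0,0]
  rotation:
    - [0,0,0]
    - [0,0,0]
    - [0,0,0]
  fingers: [1,1,1]

```text
t: 24.05
tcp_pos: [553.6, -57.8, 98.5]
tcp_rot: [[-0.971, -0.238, -0.001], [-0.238, 0.971, -0.0], [0.001, -0.0, -1.0]]
force: [2.1, -2.9, 1.6]
opening: 49.7
grip_force: 50.0
```

Good. Releasing, then retreating straight up.

Emit:
send_rows:
  linear:
    - [0,0,0]
    - [0,0,0]
    - [0,0,0]
    - [0,0,0]
    - [0,0,0]
    - [0,0,0]
  rotation:
    - [0,0,0]
    - [0,0,0]
    - [0,0,0]
    - [0,0,0]
    - [0,0,0]
    - [0,0,0]
  fingers: [0.1,0,-0.2,-0.5,-0.8,-0.8]
  grip_force: 10

```text
t: 24.65
tcp_pos: [553.1, -57.1, 98.3]
tcp_rot: [[-0.971, -0.238, -0.002], [-0.238, 0.971, 0.001], [0.001, 0.001, -1.0]]
force: [-0.4, -0.1, -0.3]
opening: 77.3
grip_force: 0.0
```

```bash
python3 - <<'E'
from h import *
w=cam('wrist');o=manip.get_obs();T=o['tcp_pos'];print(o['t'],T,o['force'],o['opening'])
g=cv2.cvtColor(w['image'],cv2.COLOR_RGB2HSV)
m=cv2.inRange(g,(3,150,50),(16,255,255));n,L,st,_=cv2.connectedComponentsWithStats(m);i=L[255:300,282].max() or L[250,282];print(st[st[:,4]>800])
for v in (212,230,247,260): x=np.flatnonzero(m[v,200:360]);print(v,x.min()+200 if len(x) else 0,x.max()+200 if len(x) else 0)
E
```

```text
24.7 [553.36438842 -57.18079611  98.43487195] [ 0.65645144 -0.08726546  0.33924796] 80.85028525036543
[[     0      0    560    420 224822]
 [   229    217    101    102   9524]]
212 0 0
230 238 321
247 229 329
260 229 329
```

The cup is hanging on its own. Retreating up and away.

Emit:
send_rows:
  linear:
    - [0,0,-0.2]
    - [0,0,-0.5]
    - [0,0,-0.9]
    - [0,0,-0.9]
    - [0,0,-0.9]
    - [0.5,0,-0.5]
    - [0.8,0,0]
    - [0.8,0,0]
    - [0,0,0]
    - [0,0,0]
  rotation:
    - [0,0,0]
    - [0,0,0]
    - [0,0,0]
    - [0,0,0]
    - [0,0,0]
    - [0,0,0]
    - [0,0,0]
    - [0,0,0]
    - [0,0,0]
    - [0,0,0]
  fingers: [-1,-1,-1,-1,-1,-1,-1,-1,-1,-1]

```text
t: 25.7
tcp_pos: [472.4, -77.5, 255.6]
tcp_rot: [[-0.971, -0.237, 0.002], [-0.237, 0.971, -0.0], [-0.002, -0.001, -1.0]]
force: [0.3, 0.1, -0.3]
opening: 94.0
grip_force: 0.0
```

```bash
python3 - <<'E'
from h import *
c=cam('scene');o=manip.get_obs();print(o['t'],o['tcp_pos'],o['force'])
h=cv2.cvtColor(c['image'],cv2.COLOR_RGB2HSV);m=cv2.inRange(h,(3,150,50),(14,255,255))
n,L,st,ce=cv2.connectedComponentsWithStats(m);print(st[st[:,4]>150].tolist())
t=cam('top');h=cv2.cvtColor(t['image'],cv2.COLOR_RGB2HSV);m=cv2.inRange(h,(3,150,50),(16,255,255))
n,L,st,ce=cv2.connectedComponentsWithStats(m);print(st[st[:,4]>80].tolist())
for u,v in [(293,225),(348,216),(233,142)]: print(t['image'][v,u])
b=np.array([583.,-41,153]);xh=np.array([.971,.238,0]);yh=np.array([-.238,.971,0]);q=np.array([[*proj(c,b+xh*(x-34)+yh*(y-9)+np.array([0,0,z-87]))] for x in(-22,22) for y in(-25,25) for z in(0,70)])
print('expected scene bbox',q.min(0),q.max(0))
E
```

```text
25.75 [472.98236571 -77.48504245 255.2930318 ] [0.30887126 0.25874048 0.11217865]
[[0, 0, 560, 420, 232340], [312, 172, 30, 38, 839], [221, 227, 23, 41, 835], [252, 251, 23, 49, 869]]
[[0, 0, 560, 420, 233944], [327, 165, 24, 19, 341], [232, 171, 22, 24, 278], [237, 216, 23, 21, 290], [366, 239, 24, 22, 267]]
[ 77  99 137]
[154 142 119]
[221 216 196]
expected scene bbox [314.44016585 171.40104842] [344.1062908  210.27218275]
```

```bash
python3 - <<'E'
from h import *
a=cv2.imread('pics/a1.png');c=cv2.cvtColor(cam('scene')['image'],4)
for im in(a,c):
    h=cv2.cvtColor(im,cv2.COLOR_BGR2HSV);r=h[215:250,350:380];m=((r[...,0]<6)|(r[...,0]>172))&(r[...,1]>150)
    y,x=np.nonzero(m);print(x.mean()+350,y.mean()+215,len(x))
print(manip.job_done())
E
```

```text
364.343949044586 236.45222929936307 157
364.14193548387095 236.54193548387096 155
the job is handed in; nothing more can be done
None
```

The orange tool cup is hanging by its hook on the upper rack bar. It rested lightly first, then held a tug of about 10–13 N for roughly two seconds. The gripper is clear, no pot was touched as far as the cameras show, and the job was handed in at about 26 s.

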